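Line up cartons and timer by height on a rail

TASK

Set the green, the red and the dark-blue carton and the white timer from the open front and right of the worktop out on the grey bench rail in order of height, one in each outlined bay: the tallest next to the red end stop, down to the lowest next to the black one. Centre each in its bay, upright as it lies now, with each carton's long side square along the rail. Do not disturb the red-capped jar or the tape roll.

Things in the scene. Friction and masses are not known exactly. Their poses are not given: they have to be found in the camera images.
- green_carton_mid (a point): Green and white carton, 62 (x) x 90 (y) x 62 (z, tall) mm, loose and solid. Origin half-way up its height, on its middle axis; z up, y along the long side: grip across x.
- red_carton_mid (a point): Red and white carton, 50 (x) x 66 (y) x 48 (z, tall) mm, loose and solid. Origin half-way up its height, on its middle axis; z up, y along the long side: grip across x.
- blue_carton_mid (a point): Dark-blue and white flat carton, 62 (x) x 85 (y) x 34 (z, tall) mm, loose and solid. Origin half-way up its height, on its middle axis; z up, y along the long side: grip across x. (A like carton far back on the left, under the cabinets beside the tip box, is fixed and not meant.)
- rail: Fixed flat grey strip on the worktop, 88 (x) x 484 (y) x 5 (z) mm, its place and yaw vary. Origin at the centre of its underside, y along its length. Four bays outlined in thin white lines (78 x 100 mm) are centred at y = -162, -54, +54 and +162 mm, x = 0; things stand on its flat top, 5 mm above the worktop.
- red_stop: Fixed red upright end stop, 68 (rail x) x 18 (rail y) x 45 (tall) mm, on the rail at one end, at y = +231 or -231 mm of the rail; which end varies. Origin at the centre of its underside.
- black_stop: Fixed black end stop of the same shape, at the other end of the rail. Origin at the centre of its underside.
- jar_mid (a point): Bystander: loose round white jar with red screw cap, 78 mm across, 100 mm tall, standing on the worktop near its front edge. Origin on its axis half-way up. To be left where it is.
- timer_mid (a point): White bench timer with green keys, lying on its back, 70 (x) x 64 (y) x 16 (z, tall) mm, loose and solid. Origin at its centre; z up. Grip it by its edges across y.
- tape_mid (a point): Bystander: loose roll of tan tape lying flat, 100 mm across, 25 mm tall. Origin at its centre. To be left where it is.
There are look-alikes about, which are no part of the job. Leave any purple look-alike of the part that bears green_carton_mid alone.

How it is judged:
By the outcome, as a careful person would: the job done as asked, in the order asked, and still so for the second after the job is handed in, with the robot touching nothing.
It also fails if it takes over 96 s, if anything falls off the work surface, if the arm or the gripper's body presses on something with over 40 N, if the wrist force passes 120 N, or if a joint passes its speed limit or range.

ROBOT

A 7-joint arm with a two-finger parallel gripper is mounted at the origin on a cart in front of the work surface, level with it; the furniture and walls round the work are solid. World frame = base frame: x ahead of the robot, y to its left, z up, the work surface at z = 0. Lengths are in mm, angles in rad, forces in N, time in s.
With the tool pointing down it reaches from about 400 to 850 mm from the base axis. Payload 10.4 kg.
Tool frame: the origin (TCP) lies midway between the tips of the shut fingers; the grasp point (between the pads) lies 19 mm behind it; z points along the fingers, y is the line along which they close (so a half turn about z gives the same grasp; the last joint's range is limited). The gripper opens to 87 mm and grips with 3 to 60 N. Pads are 19 mm wide; open, the fingers measure 117 mm over their backs; the gripper's body (75 mm by 190 mm) begins 51 mm behind the grasp point.
Start: joints at [-1.157, 0.332, -0.065, 1.46, 0.022, 1.35, -0.088], TCP at [264.392, 566.347, 222.576] pointing down, gripper open.
Joint ranges: [-2.6, 2.6], [-0.5, 2.12], [-1.47, 1.34], [0.16, 2.42], [-1.27, 4.41], [0.06, 2.06], [-2.6, 2.6]. Speed limits (rad/s): [2.22, 2.22, 2.79, 2.79, 3.14, 3.14, 3.14].

INTERFACE

Orientations are given as [roll, pitch, yaw] about the fixed x, y, z axes, in that order (R = Rz(yaw) Ry(pitch) Rx(roll)).
In Python, from station import robot gives the robot as it stands. The module is installed in compiled form; this text tells all that it offers.
- The arm moves only by the tool move_arm, never from a script. Its argument "steps" is a list of rows, each a list of 3 entries, a list of its own where there are three numbers: the turn, a rotation vector about the tool's x, y, z normalised to -1 to 1, where 1 is 360 degrees, then the shift along the tool's x, y, z normalised to -1 to 1, where 1 is 10 cm, then the closure, from -1 (fully open) to 1 (shut), so that 0 is half open. In form: [[[rx, ry, rz], [dx, dy, dz], hand], ...]. A call has exactly 5 rows; each row is the pose to reach, as a shift and turn from the pose commanded when the call began, along the tool's axes at that moment, turning the shorter way round; what a row does not reach only later rows make up. A row lasts 1/10 s, in which the tool goes at most 50 mm and 8.59 degrees, less where a joint would pass 70% of its speed; a pose out of reach is approached as far as the arm can. A call with a number of a shift or a turn outside -1 to 1 is refused whole. A call with a gripper value outside its range is refused whole. The fingers move at their own pace and stop on an object; "grip_force" is the grip in N (left out, the last holds). Time passes only in rows, so rows that repeat a pose let the fingers close, or fill a call up. It gives the time, the measured TCP pose, the force, the opening and the grip force at its end, in the units of the state.
- robot.observe(): the state, without advancing time (a new reading comes with each control period).
- robot.capture(name): name is "scene" or "top" or "wrist"; returns the picture (400x640x3 uint8, blue, green, red); there is no depth.
- robot.camera_model(name): a dict with "fx", "fy", "cx", "cy" (pixels), "k1" (the pictures are not rectified: a ray, as slopes to the right and down, at radius r is drawn at 1 + k1 r^2 times it, then the intrinsics apply), "position" and "orientation" of the camera in the world. Camera axes: x right, y down, z forward; pixel columns grow to the right and rows downward; lengths in mm; the calibration is good to about 2 mm. A picture is of the moment at which its call begins: read the wrist's pose just before it. camera_model takes no time and is no camera call; for the wrist camera it gives the pose at the moment of the call.
- robot.close_job(): hands the job in; it is judged then, once.
Trained networks look in the newest picture that a camera, given by its name, has taken for a name from the list of things; names that differ only in an ending like _2 or _b are one class to them, and where a whole thing is asked for, a point or a joint stands for the part that bears it (a point fixed in the world has none). Each returns a list of dicts, best first, with "conf" (0 to 1); they miss things now and then, are a little off and sometimes report something else, mostly with a low value. They report only what shows in the picture. A call takes as long as a camera call. They do not tell look-alikes from the thing itself.
- robot.search_frame(camera, name): "position" ([x, y, z] in mm, in world coordinates, good to about 4 mm: the middle of the surface that is visible of it).
- robot.cut_out(camera, name): "pixels" (400x640 bool, what is visible of it).
The state is a dict: "time": time; "joint_pos": joint angles; "joint_vel": joint speeds; "tau": joint torques, N m; "position": TCP position; "orientation": TCP orientation; "contact_force": force on the tool from outside, world axes, zero at the start; "torque": the same for the moment, N m; "opening": finger opening in mm; "grasp_force": force on a finger pad.
Only numpy, scipy, OpenCV 4.12 (cv2) and the standard library are available. Lean on these libraries where they do the work, as an engineer would, in place of code of your own. Each camera call takes 0.05 s, during which the arm holds its last target. There are 200 camera calls.

## Working session

There is one attempt and no reset: what is moved stays moved. The work goes in short steps, Python scripts to look and compute and a tool call to move; the robot and the scene stay as the last step left them, time stands still between calls to the robot, and variables do not carry over. Pictures are saved under pics/ and viewed, at most 14 in all, crops included, and the job is handed in when it is done.

Besides the shell and the picture viewer there is one more tool, called by a JSON object that holds its "op" and its "data", one argument or row to a line. move_arm: Moves the arm, as the interface text tells. Its arguments: {"type":"object","properties":{"steps":{"type":"array"},"grip_force":{"type":"number"}},"required":["steps"]}

```bash
mkdir -p pics; python3 - <<'E'
from station import robot
import cv2
for c in ("scene","top"):
    im=robot.capture(c); cv2.imwrite(f"pics/{c}0.png",im)
    m=robot.camera_model(c); print(c,m)
    for n in ["green_carton_mid","red_carton_mid","blue_carton_mid","timer_mid","rail","red_stop","black_stop","jar_mid","tape_mid"]:
        print(n,[(round(d["conf"],2),[round(float(v)) for v in d["position"]]) for d in robot.search_frame(c,n)][:4])
s=robot.observe();print(s)
E
```

```text
scene {'fx': 466.8628875738741, 'fy': 466.8628875738741, 'cx': 309.1731481982838, 'cy': 197.31079471029986, 'k1': -0.11897541566231529, 'position': array([-490.11999212, -900.96113914, 1012.89958627]), 'orientation': array([-2.15794273,  0.01339037, -0.74583473])}
green_carton_mid [(0.55, [382, 278, 51])]
red_carton_mid [(0.8, [483, -420, 45]), (0.35, [357, -257, 76])]
blue_carton_mid [(0.56, [408, 144, 30])]
timer_mid [(0.8, [421, -29, 15])]
rail [(0.9, [557, 35, 3])]
red_stop [(0.62, [559, 35, 5])]
black_stop [(0.48, [556, -179, 32])]
jar_mid [(0.55, [355, -257, 77])]
tape_mid [(0.64, [604, 458, 14])]
top {'fx': 452.62816888109813, 'fy': 452.62816888109813, 'cx': 319.27423908539794, 'cy': 206.31255768556125, 'k1': 0.014605478370937664, 'position': array([ 276.68161694,  142.12936573, 1684.11207226]), 'orientation': array([-3.00276968, -0.00796667, -1.54469227])}
green_carton_mid [(0.91, [405, 711, 61]), (0.71, [395, 296, 61])]
red_carton_mid [(0.62, [495, -408, 47])]
blue_carton_mid [(0.72, [418, 156, 34]), (0.38, [562, 57, 5])]
timer_mid [(0.79, [432, -20, 18])]
rail [(0.56, [562,
[... 176 characters left out ...]
me': 1.0, 'joint_pos': array([-1.15659687,  0.33223061, -0.06471304,  1.46011296,  0.02161013,
        1.34986634, -0.08847497]), 'joint_vel': array([-0.00147216,  0.00059051,  0.00033367, -0.00117215,  0.00010706,
       -0.00045838,  0.00231376]), 'tau': array([ 1.88159879e-04, -6.23051190e+01,  2.46614992e-02, -3.90121508e+01,
       -6.11270405e-02,  3.16187076e-02,  6.64944946e-05]), 'position': array([264.39098483, 566.35279711, 222.55023598]), 'orientation': array([ 3.14151547e+00, -1.48670009e-05,  2.70483629e+00]), 'contact_force': array([ 0.05688573, -0.31327457, -0.57271076]), 'torque': array([-0.03420206,  0.00188212,  0.03668161]), 'grasp_force': 0.0, 'opening': 87.053474830689}
```

View pics/scene0.png

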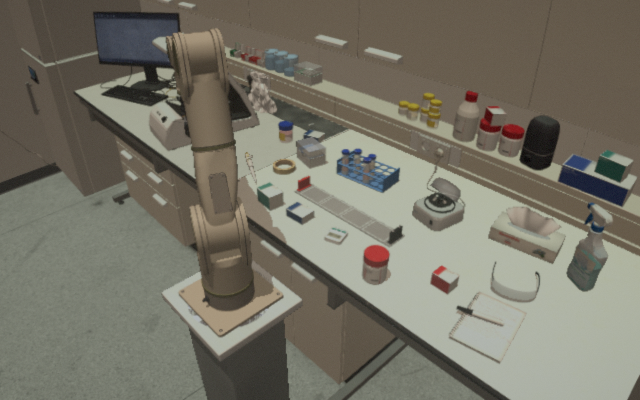

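View pics/top0.png

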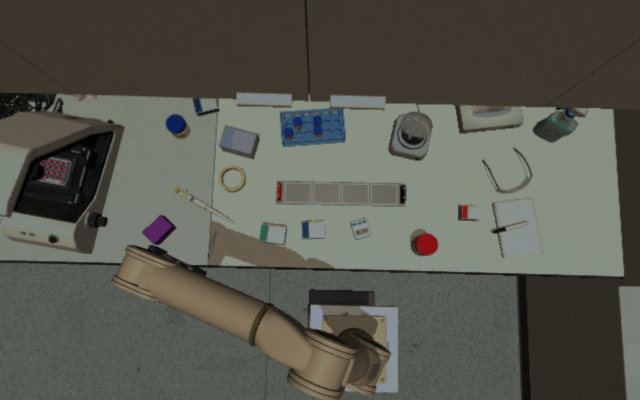

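The green carton is at scene (271,195) / top (273,233), blue at (300,212) / (314,229), timer at (336,236) / (361,228), and red at (445,279) / (469,212). The purple look-alike is at top (158,230), and the red stop is at the left (+y) end of the rail. Candidates that could be confused:
- **Green:** top (273,233) or purple (158,230). The first is the one I want.
- **Blue:** (314,229) or the fixed carton at the back left (205,105). The first is the one I want.
- **Red:** (469,212) or the red-capped jar (426,244). The first is the one I want.

```bash
cat > h.py <<'E'
from station import robot
import numpy as np, cv2
from scipy.spatial.transform import Rotation as Ro
def R(m): return Ro.from_euler('xyz',m["orientation"]).as_matrix()
def K(m): return np.array([[m["fx"],0,m["cx"]],[0,m["fy"],m["cy"]],[0,0,1.]])
def rays(px,m):
    px=np.asarray(px,float).reshape(-1,1,2)
    u=cv2.undistortPoints(px,K(m),np.array([m["k1"],0,0,0.])).reshape(-1,2)
    return np.c_[u,np.ones(len(u))]@R(m).T
def plane(px,m,z):
    d=rays(px,m); p=np.array(m["position"]); return p+d*((z-p[2])/d[:,2])[:,None]
def proj(P,m):
    q=(np.atleast_2d(P)-m["position"])@R(m); u=q[:,:2]/q[:,2:]
    u=u*(1+m["k1"]*(u**2).sum(1,keepdims=True)); return u*[m["fx"],m["fy"]]+[m["cx"],m["cy"]]
def rect(mask,m,z):
    c=max(cv2.findContours(mask.astype(np.uint8),cv2.RETR_EXTERNAL,cv2.CHAIN_APPROX_NONE)[0],key=cv2.contourArea)
    P=plane(c.reshape(-1,2),m,z)[:,:2]
    (x,y),(w,h),a=cv2.minAreaRect(P.astype(np.float32))
    if w<h: w,h,a=h,w,a-90
    return np.round([x,y,w,h,(a+0)%180],1)   # a: direction of LONG side, deg from world x
def rel(x,y,z,yawdeg):
    s=robot.observe(); Rt=Ro.from_euler('xyz',s["orientation"])
    d=Rt.inv().apply(np.array([x,y,z])-s["position"])
    Rg=Ro.from_euler('xyz',[np.pi,0,np.radians(yawdeg)])
    rv=(Rt.inv()*Rg).as_rotvec()/(2*np.pi)
    print("t",round(s["time"],2),"turn",np.round(rv,4),"shift",np.round(d/100,3))
E
python3 - <<'E'
from h import *
m=robot.camera_model("top");robot.capture("top")
for n,z in [("green_carton_mid",62),("red_carton_mid",48),("blue_carton_mid",34),("timer_mid",16),("rail",5)]:
    for d in robot.cut_out("top",n)[:2]: print(n,round(d["conf"],2),rect(d["pixels"],m,z))
w=robot.camera_model("wrist"); print(w,robot.observe()["position"])
rel(420,210,350,90)
E
```

```text
green_carton_mid 0.88 [403.3 706.5  98.6  80.  137.5]
green_carton_mid 0.8 [397.7 298.7  93.9  64.6  83.9]
red_carton_mid 0.65 [ 495.9 -413.3   77.8   51.4   91.6]
red_carton_mid 0.42 [ 5.595e+02 -1.689e+02  5.980e+01  1.830e+01  1.000e-01]
blue_carton_mid 0.86 [421.4 155.7  80.6  62.3  91.5]
timer_mid 0.71 [431.5 -20.9  66.6  63.5  19.1]
rail 0.84 [564.4  61.2 465.5  91.1  90.3]
{'fx': 328.1107562650445, 'fy': 328.1107562650445, 'cx': 318.07633321530534, 'cy': 203.1849278007294, 'k1': -0.06808942961302178, 'position': array([193.94086894, 599.29635186, 384.57613926]), 'orientation': array([ 2.84919106e+00, -1.97361993e-04,  1.13460538e+00])} [264.39141991 566.32186698 222.56359257]
t 1.3 turn [ 0.     -0.      0.1805] shift [-2.917 -2.57  -1.274]
```

{"op": "move_arm", "data": {
  "steps": [
    [[0, 0, 0.024], [-0.2, -0.18, -0.08], -1],
    [[0, 0, 0.048], [-0.4, -0.35, -0.16], -1],
    [[0, 0, 0.072], [-0.6, -0.53, -0.24], -1],
    [[0, 0, 0.096], [-0.8, -0.7, -0.32], -1],
    [[0, 0, 0.119], [-1, -0.88, -0.4], -1]
  ]
}}

```text
time: 1.8
position: [318.1, 443.3, 263.0]
orientation: [3.141, -0.0, 1.951]
contact_force: [-0.1, 0.9, 0.5]
opening: 87.1
grasp_force: 0.0
```

{"op": "move_arm", "data": {
  "steps": [
    [[0, 0, 0.015], [-0.25, 0, -0.1], -1],
    [[0, 0, 0.03], [-0.5, 0, -0.2], -1],
    [[0, 0, 0.045], [-0.75, 0, -0.3], -1],
    [[0, 0, 0.0615], [-1, 0, -0.4], -1],
    [[0, 0, 0.0615], [-1, 0, -0.4], -1]
  ]
}}

```text
time: 2.3
position: [357.8, 349.0, 304.5]
orientation: [3.139, -0.002, 1.563]
contact_force: [0.3, -1.2, 0.2]
opening: 87.2
grasp_force: 0.0
```

{"op": "move_arm", "data": {
  "steps": [
    [[0, 0, 0], [-0.3, 0.2, 0], -1],
    [[0, 0, 0], [-0.6, 0.4, 0], -1],
    [[0, 0, 0], [-1, 0.75, 0], -1],
    [[0, 0, 0], [-1, 0.75, 0], -1],
    [[0, 0, 0], [-1, 0.75, 0], -1]
  ]
}}

```text
time: 2.8
position: [431.0, 251.0, 302.4]
orientation: [-3.142, -0.0, 1.569]
contact_force: [-1.0, 0.3, -0.1]
opening: 87.2
grasp_force: 0.0
```

```bash
cat > look.py <<'E'
from h import *
import sys
def look(tag,names):
    m=robot.camera_model("wrist"); im=robot.capture("wrist"); cv2.imwrite(f"pics/{tag}.png",im)
    s=robot.observe(); print(np.round(s["position"],1),np.round(np.degrees(s["orientation"]),2),s["time"])
    out={}
    for n,z in names:
        for d in robot.cut_out("wrist",n)[:2]:
            print(n,round(d["conf"],2),rect(d["pixels"],m,z)); out.setdefault(n,d["pixels"])
    np.savez(f"pics/{tag}.npz",**out)
    np.save(f"pics/{tag}_m.npy",m,allow_pickle=True)
E
python3 -c "
from look import *
look('w1',[('green_carton_mid',62),('blue_carton_mid',34),('timer_mid',16),('rail',5),('red_stop',45)])"
```

```text
[430.1 252.3 302.3] [-1.7998e+02 -2.0000e-02  9.0040e+01] 2.85
green_carton_mid 0.56 [400.9 301.2  91.4  63.9  83.5]
blue_carton_mid 0.57 [422.9 160.5  94.8  62.2  93.3]
timer_mid 0.68 [434.  -16.   78.2  58.8 180. ]
rail 0.81 [562.6 181.5 234.2  89.3  90.5]
red_stop 0.75 [5.566e+02 2.906e+02 7.170e+01 1.640e+01 4.000e-01]
```

View pics/w1.png

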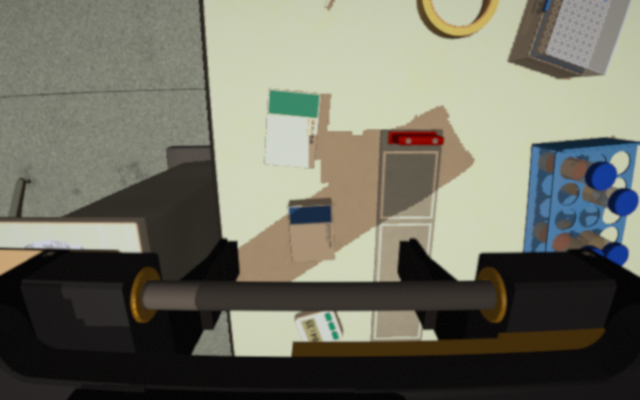

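The wrist picture shows green at (293,128), blue at (311,230), timer at (318,325), and the rail with the red stop at (415,137). I'll take one more view further down the rail before grasping.

{"op": "move_arm", "data": {
  "steps": [
    [[0, 0, 0], [-0.3, 0.15, 0], -1],
    [[0, 0, 0], [-0.65, 0.3, 0], -1],
    [[0, 0, 0], [-1, 0.5, 0], -1],
    [[0, 0, 0], [-1, 0.5, 0], -1],
    [[0, 0, 0], [-1, 0.5, 0], -1]
  ]
}}

```text
time: 3.6
position: [480.4, 151.6, 302.5]
orientation: [-3.142, -0.0, 1.57]
contact_force: [-0.4, 1.0, -0.5]
opening: 87.3
grasp_force: 0.0
```

{"op": "move_arm", "data": {
  "steps": [
    [[0, 0, 0], [-0.4, 0, 0], -1],
    [[0, 0, 0], [-0.8, 0, 0], -1],
    [[0, 0, 0], [-1, 0, 0], -1],
    [[0, 0, 0], [-1, 0, 0], -1],
    [[0, 0, 0], [-1, 0, 0], -1]
  ]
}}

```text
time: 4.1
position: [480.2, 53.3, 302.6]
orientation: [3.142, -0.001, 1.573]
contact_force: [-0.8, 1.2, 0.2]
opening: 87.3
grasp_force: 0.0
```

```bash
python3 -c "
from look import *
look('w2',[('green_carton_mid',62),('blue_carton_mid',34),('timer_mid',16),('rail',5),('red_stop',45)])
m2=np.load('pics/w2_m.npy',allow_pickle=True).item();m1=np.load('pics/w1_m.npy',allow_pickle=True).item()
# top-down rectified view of the rail plane z=5, 1 px = 1 mm, x 380..620 across, y 330..-110 down
for t,m in(('w1',m1),('w2',m2)):
    X,Y=np.meshgrid(np.arange(380,630),np.arange(350,-120,-1))
    q=proj(np.c_[X.ravel(),Y.ravel(),0*X.ravel()+5],m).astype(np.float32).reshape(X.shape+(2,))
    cv2.imwrite(f'pics/{t}_r.png',cv2.remap(cv2.imread(f'pics/{t}.png'),q[...,0],q[...,1],1))
cv2.imwrite('pics/rr.png',np.hstack([cv2.imread('pics/w1_r.png'),cv2.imread('pics/w2_r.png')]))
"
```

```text
[480.2  53.7 302.5] [-1.7999e+02 -3.0000e-02  9.0150e+01] 4.15
green_carton_mid 0.53 [406.2 242.7  57.    7.3 179.1]
blue_carton_mid 0.68 [423.2 156.1  85.3  64.9  92.8]
timer_mid 0.7 [434.1 -17.5  70.1  65.8  18.3]
rail 0.73 [ 369.  -243.3   88.4   78.2  179.3]
rail 0.69 [563.1  65.3 396.7  89.   90.3]
```

View pics/rr.png

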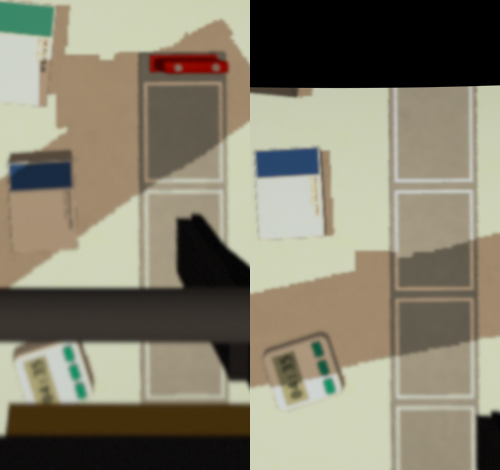

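Rectified at 1 mm/px, the bays show clearly: bay 1 at rows 82–183, bay 2 at 191–290 and bay 3 at 298–398. The left and right lines are near columns 146 and 224. I'll refine these to sub-pixel.

```bash
python3 -c "
from h import *
def prof(t,xs,ys,axis):
    m=np.load(f'pics/{t}_m.npy',allow_pickle=True).item(); g=cv2.imread(f'pics/{t}.png',0).astype(np.float32)
    X,Y=np.meshgrid(xs,ys); q=proj(np.c_[X.ravel(),Y.ravel(),0*X.ravel()+5],m).astype(np.float32).reshape(X.shape+(2,))
    p=cv2.remap(g,q[...,0],q[...,1],1).mean(axis); c=xs if axis==0 else ys
    w=(p-p.min()-0.5*(p.max()-p.min())).clip(0); return round(float((w*c).sum()/w.sum()),2)
for t,y0 in(('w1',245),('w1',218),('w1',190),('w2',218),('w2',190),('w2',130),('w2',90),('w2',35),('w2',-10),('w2',-35)):
    ys=np.arange(y0-6,y0+6); a=prof(t,np.arange(520.5,532,.25),ys,0);b=prof(t,np.arange(598,608,.25),ys,0); print(t,y0,a,b,(a+b)/2)
for t,y0 in(('w1',268),('w1',167.5),('w1',160),('w2',169),('w2',159.5),('w2',60),('w2',52.5),('w2',-48),('w2',-56)):
    print(t,y0,prof(t,np.arange(540,590),np.arange(y0-3.5,y0+3.5,.25),1))
# two-view heights: blue and timer via top+wrist centroids (least squares)
robot.capture('top');mt=robot.camera_model('top');m=np.load('pics/w2_m.npy',allow_pickle=True).item();z=np.load('pics/w2.npz');m1=np.load('pics/w1_m.npy',allow_pickle=True).item();z1=np.load('pics/w1.npz')
for n,mm,zz in(('green_carton_mid',m1,z1),('blue_carton_mid',m,z),('timer_mid',m,z)):
    best=[d for d in robot.cut_out('top',n)]
    C=[]
    for k,M in((zz[n],mm),*[(d['pixels'],mt) for d in best[:2]]):
        r,c=np.nonzero(k); C.append((np.array(M['position']),rays([[c.mean(),r.mean()]],M)[0]))
    for o,d in C[1:]:
        d0=C[0][1]/np.linalg.norm(C[0][1]);d1=d/np.linalg.norm(d);A=sum(np.eye(3)-np.outer(v,v) for v in(d0,d1));b=(np.eye(3)-np.outer(d0,d0))@C[0][0]+(np.eye(3)-np.outer(d1,d1))@o
        print(n,np.round(np.linalg.solve(A,b),1))
rel(401,301,200,83.5)
"
```

```text
w1 245 525.21 602.72 563.965
w1 218 525.45 607.23 566.34
w1 190 525.67 602.97 564.3199999999999
w2 218 525.32 602.39 563.855
w2 190 525.44 602.21 563.825
w2 130 525.96 601.79 563.875
w2 90 526.57 601.53 564.05
w2 35 526.64 601.77 564.2049999999999
w2 -10 527.11 602.08 564.595
w2 -35 527.09 602.24 564.665
w1 268 266.94
w1 167.5 169.44
w1 160 158.72
w2 169 169.91
w2 159.5 158.94
w2 60 61.7
w2 52.5 50.8
w2 -48 -46.43
w2 -56 -57.3
green_carton_mid [399.7 301.6  42.4]
green_carton_mid [401.8 383.8 915. ]
blue_carton_mid [421.1 156.9  18.6]
t 4.6 turn [-0.      0.      0.0181] shift [ 2.492 -0.794  1.025]
```

{"op": "move_arm", "data": {
  "steps": [
    [[0, 0, 0], [0.3, -0.1, 0], -1],
    [[0, 0, 0], [0.65, -0.2, 0.1], -1],
    [[0, 0, 0], [1, -0.35, 0.2], -1],
    [[0, 0, 0], [1, -0.35, 0.2], -1],
    [[0, 0, 0], [1, -0.35, 0.2], -1]
  ]
}}

```text
time: 5.1
position: [445.2, 152.0, 282.4]
orientation: [-3.141, 0.0, 1.572]
contact_force: [0.6, -0.3, -0.4]
opening: 86.9
grasp_force: 0.0
```

{"op": "move_arm", "data": {
  "steps": [
    [[0, 0, 0], [0.35, -0.1, 0.25], -1],
    [[0, 0, 0], [0.7, -0.2, 0.5], -1],
    [[0, 0, 0], [1, -0.35, 0.8], -1],
    [[0, 0, 0], [1, -0.35, 0.8], -1],
    [[0, 0, 0], [1, -0.35, 0.8], -1]
  ]
}}

```text
time: 5.6
position: [410.9, 250.8, 202.4]
orientation: [-3.141, 0.001, 1.57]
contact_force: [0.9, -1.1, 0.9]
opening: 86.9
grasp_force: 0.0
```

{"op": "move_arm", "data": {
  "steps": [
    [[0, 0, 0.009], [0.25, -0.05, 0.25], -1],
    [[0, 0, 0.0181], [0.49, -0.09, 0.5], -1],
    [[0, 0, 0.0181], [0.49, -0.09, 0.8], -1],
    [[0, 0, 0.0181], [0.49, -0.09, 0.8], -1],
    [[0, 0, 0.0181], [0.49, -0.09, 0.8], -1]
  ]
}}

```text
time: 6.1
position: [403.0, 299.4, 123.9]
orientation: [3.141, -0.0, 1.455]
contact_force: [1.3, -0.3, 1.2]
opening: 87.2
grasp_force: 0.0
```

```bash
python3 -c "
from h import *
rel(401,301,12,83.5)"
```

```text
t 6.1 turn [ 0.0002 -0.     -0.0004] shift [ 0.013 -0.022  1.119]
```

{"op": "move_arm", "data": {
  "steps": [
    [[0, 0, 0], [0.01, -0.02, 0.3], -1],
    [[0, 0, 0], [0.01, -0.02, 0.6], -1],
    [[0, 0, 0], [0.01, -0.02, 0.8], -1],
    [[0, 0, 0], [0.01, -0.02, 1], -1],
    [[0, 0, 0], [0.01, -0.02, 1], -1]
  ],
  "grip_force": 25
}}

```text
time: 6.6
position: [400.2, 300.9, 22.6]
orientation: [-3.141, 0.001, 1.456]
contact_force: [-0.7, -0.3, -0.4]
opening: 86.9
grasp_force: 0.0
```

{"op": "move_arm", "data": {
  "steps": [
    [[0, 0, 0], [0, 0, 0.12], -1],
    [[0, 0, 0], [0, 0, 0.12], 0.5],
    [[0, 0, 0], [0, 0, 0.12], 1],
    [[0, 0, 0], [0, 0, 0.12], 1],
    [[0, 0, 0], [0, 0, 0.12], 1]
  ]
}}

```text
time: 7.1
position: [399.8, 302.2, 11.1]
orientation: [3.141, -0.001, 1.457]
contact_force: [-1.5, -0.0, 1.0]
opening: 62.8
grasp_force: 0.8
```

{"op": "move_arm", "data": {
  "steps": [
    [[0, 0, 0], [0, 0, 0], 1],
    [[0, 0, 0], [0, 0, 0], 1],
    [[0, 0, 0], [0, 0, -0.1], 1],
    [[0, 0, 0], [0, 0, -0.4], 1],
    [[0, 0, 0], [0, 0, -0.7], 1]
  ]
}}

```text
time: 7.6
position: [399.1, 301.4, 81.4]
orientation: [-3.141, 0.001, 1.457]
contact_force: [0.9, 0.0, -0.7]
opening: 61.7
grasp_force: 25.0
```

```bash
python3 -c "
from h import *
rel(563.9,218.2,90,90.2);rel(563.9,218.2,18,90.2)"
```

```text
t 7.6 turn [-0.0001  0.0002 -0.0187] shift [-0.639  1.731 -0.086]
t 7.6 turn [-0.0001  0.0002 -0.0187] shift [-0.638  1.732  0.634]
```

{"op": "move_arm", "data": {
  "steps": [
    [[0, 0, -0.005], [-0.12, 0.3, -0.08], 1],
    [[0, 0, -0.01], [-0.24, 0.6, -0.08], 1],
    [[0, 0, -0.0187], [-0.4, 1, -0.08], 1],
    [[0, 0, -0.0187], [-0.4, 1, -0.08], 1],
    [[0, 0, -0.0187], [-0.4, 1, -0.08], 1]
  ]
}}

```text
time: 8.1
position: [494.9, 249.9, 88.7]
orientation: [-3.141, 0.0, 1.572]
contact_force: [-0.3, 0.2, -0.2]
opening: 61.8
grasp_force: 25.0
```

{"op": "move_arm", "data": {
  "steps": [
    [[0, 0, 0], [-0.12, 0.3, 0], 1],
    [[0, 0, 0], [-0.32, 0.7, 0], 1],
    [[0, 0, 0], [-0.32, 0.7, 0.2], 1],
    [[0, 0, 0], [-0.32, 0.7, 0.4], 1],
    [[0, 0, 0], [-0.32, 0.7, 0.4], 1]
  ]
}}

```text
time: 8.6
position: [561.8, 219.4, 46.0]
orientation: [-3.137, 0.002, 1.576]
contact_force: [-0.6, 0.7, -1.0]
opening: 62.2
grasp_force: 25.0
```

```bash
python3 -c "
from h import *
rel(563.9,218.2,18,90.2)"
```

```text
t 8.6 turn [-0.0008  0.0003  0.0002] shift [-0.011  0.022  0.28 ]
```

{"op": "move_arm", "data": {
  "steps": [
    [[0, 0, 0], [0, 0, 0.1], 1],
    [[0, 0, 0], [0, 0, 0.2], 1],
    [[0, 0, 0], [0, 0, 0.26], 1],
    [[0, 0, 0], [0, 0, 0.29], 1],
    [[0, 0, 0], [0, 0, 0.29], 1]
  ]
}}

```text
time: 9.1
position: [564.3, 219.1, 19.3]
orientation: [-3.141, 0.0, 1.574]
contact_force: [0.0, 0.4, -1.3]
opening: 62.2
grasp_force: 25.0
```

```bash
python3 -c "
from h import *
rel(563.9,218.2,17.5,90.2);print(robot.observe()['contact_force'])"
```

```text
t 9.1 turn [-0.0001  0.      0.    ] shift [-0.009 -0.004  0.018]
[ 0.01997391  0.39426117 -1.28393527]
```

{"op": "move_arm", "data": {
  "steps": [
    [[0, 0, 0], [-0.01, 0, 0.02], 1],
    [[0, 0, 0], [-0.01, 0, 0.02], 1],
    [[0, 0, 0], [-0.01, 0, 0.02], -0.6],
    [[0, 0, 0], [-0.01, 0, 0.02], -0.75],
    [[0, 0, 0], [-0.01, 0, 0.02], -0.8]
  ]
}}

```text
time: 9.6
position: [564.7, 218.2, 17.8]
orientation: [3.141, -0.0, 1.574]
contact_force: [-0.5, -0.3, 0.0]
opening: 75.4
grasp_force: 0.0
```

{"op": "move_arm", "data": {
  "steps": [
    [[0, 0, 0], [0, 0, 0], -0.8],
    [[0, 0, 0], [0, 0, -0.2], -0.8],
    [[0, 0, 0], [0, 0, -0.5], -0.8],
    [[0, 0, 0], [0, 0, -0.9], -0.9],
    [[0, 0, 0], [0, 0, -1], -1]
  ]
}}

```text
time: 10.1
position: [566.6, 218.7, 122.1]
orientation: [3.136, -0.003, 1.574]
contact_force: [-0.4, -0.3, 0.5]
opening: 84.1
grasp_force: 0.0
```

{"op": "move_arm", "data": {
  "steps": [
    [[0, 0, -0.003], [-0.1, -0.3, 0], -1],
    [[0, 0, -0.0072], [-0.25, -0.6, 0], -1],
    [[0, 0, -0.0072], [-0.4, -0.9, 0], -1],
    [[0, 0, -0.0072], [-0.4, -0.9, 0], -1],
    [[0, 0, -0.0072], [-0.4, -0.9, 0], -1]
  ]
}}

```text
time: 10.6
position: [474.5, 177.8, 117.7]
orientation: [3.141, -0.001, 1.62]
contact_force: [0.5, -0.3, -0.0]
opening: 87.0
grasp_force: 0.0
```

{"op": "move_arm", "data": {
  "steps": [
    [[0, 0, 0], [-0.11, -0.25, 0], -1],
    [[0, 0, 0], [-0.22, -0.5, 0], -1],
    [[0, 0, 0], [-0.22, -0.5, 0.1], -1],
    [[0, 0, 0], [-0.22, -0.5, 0.2], -1],
    [[0, 0, 0], [-0.22, -0.5, 0.2], -1]
  ]
}}

```text
time: 11.1
position: [425.9, 153.5, 96.2]
orientation: [-3.14, 0.001, 1.62]
contact_force: [-0.4, 0.4, -0.3]
opening: 87.2
grasp_force: 0.0
```

```bash
python3 -c "
from h import *
rel(422.2,156.1,4,92.8)"
```

```text
t 11.1 turn [-0.0002  0.0002  0.    ] shift [ 0.029 -0.035  0.922]
```

{"op": "move_arm", "data": {
  "steps": [
    [[0, 0, 0], [0.03, -0.035, 0.2], -1],
    [[0, 0, 0], [0.03, -0.035, 0.45], -1],
    [[0, 0, 0], [0.03, -0.035, 0.7], -1],
    [[0, 0, 0], [0.03, -0.035, 0.9], -1],
    [[0, 0, 0], [0.03, -0.035, 0.9], -1]
  ]
}}

```text
time: 11.6
position: [421.2, 155.6, 5.3]
orientation: [-3.138, 0.003, 1.62]
contact_force: [0.6, -1.0, 0.1]
opening: 87.0
grasp_force: 0.0
```

{"op": "move_arm", "data": {
  "steps": [
    [[0, 0, 0], [0, 0, 0], 0],
    [[0, 0, 0], [0, 0, 0], 1],
    [[0, 0, 0], [0, 0, 0], 1],
    [[0, 0, 0], [0, 0, 0], 1],
    [[0, 0, 0], [0, 0, 0], 1]
  ]
}}

```text
time: 12.1
position: [422.5, 156.4, 8.2]
orientation: [3.141, -0.001, 1.62]
contact_force: [-1.0, -0.5, 6.0]
opening: 61.8
grasp_force: 25.0
```

{"op": "move_arm", "data": {
  "steps": [
    [[0, 0, 0], [0, 0, 0], 1],
    [[0, 0, 0], [0, 0, -0.1], 1],
    [[0, 0, 0], [0, 0, -0.3], 1],
    [[0, 0, 0], [0, 0, -0.6], 1],
    [[0, 0, 0], [0, 0, -0.6], 1]
  ]
}}

```text
time: 12.6
position: [424.2, 157.1, 71.3]
orientation: [3.136, -0.003, 1.619]
contact_force: [0.4, 0.6, -1.4]
opening: 61.8
grasp_force: 25.0
```

```bash
python3 -c "
from h import *
rel(564.4,2.2,12,90.2)"
```

```text
t 12.6 turn [ 0.0008 -0.0005  0.0072] shift [-1.616  1.322  0.595]
```

{"op": "move_arm", "data": {
  "steps": [
    [[0, 0, 0.003], [-0.3, 0.2, 0], 1],
    [[0, 0, 0.0072], [-0.6, 0.45, 0], 1],
    [[0, 0, 0.0072], [-0.9, 0.7, 0], 1],
    [[0, 0, 0.0072], [-0.9, 0.7, 0], 1],
    [[0, 0, 0.0072], [-0.9, 0.7, 0], 1]
  ]
}}

```text
time: 13.1
position: [496.4, 68.9, 67.3]
orientation: [-3.141, 0.0, 1.573]
contact_force: [-0.1, 0.4, -1.2]
opening: 62.0
grasp_force: 25.0
```

{"op": "move_arm", "data": {
  "steps": [
    [[0, 0, 0], [-0.3, 0.12, 0], 1],
    [[0, 0, 0], [-0.69, 0.27, 0], 1],
    [[0, 0, 0], [-0.69, 0.27, 0.2], 1],
    [[0, 0, 0], [-0.69, 0.27, 0.3], 1],
    [[0, 0, 0], [-0.69, 0.27, 0.3], 1]
  ]
}}

```text
time: 13.6
position: [521.8, 2.3, 35.9]
orientation: [-3.138, -0.0, 1.577]
contact_force: [0.5, 0.5, -0.9]
opening: 61.6
grasp_force: 25.0
```

```bash
python3 -c "
from h import *
rel(564.4,2.2,12.5,90.2)"
```

```text
t 13.6 turn [-0.0006 -0.      0.0004] shift [-0.004  0.427  0.233]
```

{"op": "move_arm", "data": {
  "steps": [
    [[0, 0, 0], [0, 0.2, 0], 1],
    [[0, 0, 0], [0, 0.42, 0], 1],
    [[0, 0, 0], [0, 0.42, 0], 1],
    [[0, 0, 0], [0, 0.42, 0.1], 1],
    [[0, 0, 0], [0, 0.42, 0.15], 1]
  ]
}}

```text
time: 14.1
position: [564.4, 1.8, 21.5]
orientation: [-3.14, -0.0, 1.576]
contact_force: [-0.4, -0.2, -1.8]
opening: 61.9
grasp_force: 25.0
```

```bash
python3 -c "
from h import *
rel(564.4,2.2,12.5,90.2)"
```

```text
t 14.1 turn [-0.0003 -0.0001  0.0002] shift [0.004 0.    0.09 ]
```

{"op": "move_arm", "data": {
  "steps": [
    [[0, 0, 0], [0, 0, 0.05], 1],
    [[0, 0, 0], [0, 0, 0.09], 1],
    [[0, 0, 0], [0, 0, 0.095], 1],
    [[0, 0, 0], [0, 0, 0.095], 1],
    [[0, 0, 0], [0, 0, 0.095], -0.7]
  ]
}}

```text
time: 14.6
position: [565.7, 0.9, 13.0]
orientation: [3.141, -0.0, 1.574]
contact_force: [-0.1, 1.3, -0.2]
opening: 65.2
grasp_force: 0.0
```

{"op": "move_arm", "data": {
  "steps": [
    [[0, 0, 0], [0, 0, 0], -0.8],
    [[0, 0, 0], [0, 0, 0], -0.8],
    [[0, 0, 0], [0, 0, -0.2], -0.8],
    [[0, 0, 0], [0, 0, -0.6], -0.9],
    [[0, 0, 0], [0, 0, -1], -1]
  ]
}}

```text
time: 15.1
position: [565.1, 0.7, 113.8]
orientation: [-3.14, 0.0, 1.574]
contact_force: [0.1, 0.2, 0.3]
opening: 83.8
grasp_force: 0.0
```

{"op": "move_arm", "data": {
  "steps": [
    [[0, 0, 0.023], [-0.05, -0.2, 0], -1],
    [[0, 0, 0.046], [-0.1, -0.4, 0], -1],
    [[0, 0, 0.07], [-0.1, -0.65, 0], -1],
    [[0, 0, 0.093], [-0.1, -0.8, 0], -1],
    [[0, 0, 0.116], [-0.1, -0.8, 0], -1]
  ]
}}

```text
time: 15.6
position: [484.1, -9.4, 113.0]
orientation: [-3.14, -0.0, 0.839]
contact_force: [-0.0, 0.3, -1.2]
opening: 86.8
grasp_force: 0.0
```

```bash
python3 -c "
from h import *
rel(434,-17.5,4,18.3)"
```

```text
t 15.6 turn [-0.0002 -0.      0.0828] shift [-0.395 -0.318  1.09 ]
```

{"op": "move_arm", "data": {
  "steps": [
    [[0, 0, 0.022], [-0.1, -0.1, 0], -1],
    [[0, 0, 0.044], [-0.2, -0.2, 0], -1],
    [[0, 0, 0.065], [-0.3, -0.3, 0.1], -1],
    [[0, 0, 0.0828], [-0.395, -0.318, 0.3], -1],
    [[0, 0, 0.0828], [-0.395, -0.318, 0.5], -1]
  ]
}}

```text
time: 16.1
position: [435.3, -18.2, 62.8]
orientation: [-3.141, -0.001, 0.321]
contact_force: [0.3, -0.1, -0.1]
opening: 86.9
grasp_force: 0.0
```

```bash
python3 -c "
from h import *
im=robot.capture('wrist');cv2.imwrite('pics/t.png',im)
m=robot.camera_model('wrist')
for d in robot.cut_out('wrist','timer_mid')[:1]: print(d['conf'],rect(d['pixels'],m,16))
rel(434,-17.5,4,18.3)"
```

```text
0.89 [435.  -19.4  69.   60.3  18.6]
t 16.2 turn [-0.0001  0.0005  0.0009] shift [ 0.003 -0.006  0.574]
```

View pics/t.png

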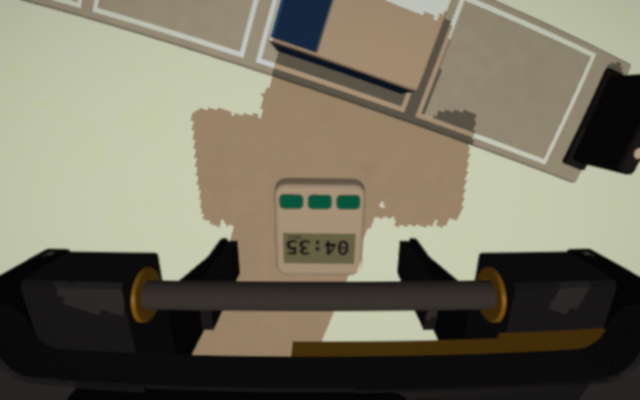

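The timer sits at (320,227), squarely between the fingers, and the blue carton lies in bay 3. Now I'll grasp the timer.

{"op": "move_arm", "data": {
  "steps": [
    [[0, 0, 0], [0, -0.01, 0.2], -1],
    [[0, 0, 0], [0, -0.01, 0.4], -1],
    [[0, 0, 0], [0, -0.01, 0.52], -1],
    [[0, 0, 0], [0, -0.01, 0.57], -1],
    [[0, 0, 0], [0, -0.01, 0.57], -1]
  ],
  "grip_force": 20
}}

```text
time: 16.7
position: [435.5, -17.0, 6.1]
orientation: [3.142, 0.0, 0.325]
contact_force: [1.3, -0.4, -0.5]
opening: 87.0
grasp_force: 0.0
```

{"op": "move_arm", "data": {
  "steps": [
    [[0, 0, 0], [0, 0, 0], 0],
    [[0, 0, 0], [0, 0, 0], 1],
    [[0, 0, 0], [0, 0, 0], 1],
    [[0, 0, 0], [0, 0, 0], 1],
    [[0, 0, 0], [0, 0, 0], 1]
  ]
}}

```text
time: 17.2
position: [435.7, -16.8, 6.3]
orientation: [-3.142, -0.001, 0.325]
contact_force: [-0.1, -0.3, 2.7]
opening: 61.2
grasp_force: 19.9
```

{"op": "move_arm", "data": {
  "steps": [
    [[0, 0, 0], [0, 0, 0], 1],
    [[0, 0, 0], [0, 0, -0.1], 1],
    [[0, 0, 0], [0, 0, -0.3], 1],
    [[0, 0, 0], [0, 0, -0.6], 1],
    [[0, 0, 0], [0, 0, -0.9], 1]
  ]
}}

```text
time: 17.7
position: [434.9, -17.3, 97.3]
orientation: [3.141, 0.001, 0.325]
contact_force: [1.3, 0.6, -0.7]
opening: 60.3
grasp_force: 19.5
```

```bash
python3 -c "
from h import *
rel(564.8,-105.8,9,90.2)"
```

```text
t 17.7 turn [-1.000e-04  2.000e-04 -1.989e-01] shift [0.95  1.253 0.882]
```

{"op": "move_arm", "data": {
  "steps": [
    [[0, 0, -0.023], [0.15, 0.2, 0], 1],
    [[0, 0, -0.046], [0.3, 0.4, 0], 1],
    [[0, 0, -0.07], [0.4, 0.55, 0], 1],
    [[0, 0, -0.093], [0.5, 0.7, 0], 1],
    [[0, 0, -0.116], [0.5, 0.7, 0], 1]
  ]
}}

```text
time: 18.2
position: [506.3, -68.9, 96.6]
orientation: [3.14, 0.001, 1.058]
contact_force: [-0.3, -0.1, -0.3]
opening: 60.5
grasp_force: 19.5
```

{"op": "move_arm", "data": {
  "steps": [
    [[0, 0, -0.022], [-0.02, 0.2, 0], 1],
    [[0, 0, -0.044], [-0.03, 0.4, 0], 1],
    [[0, 0, -0.066], [-0.05, 0.6, 0], 1],
    [[0, 0, -0.083], [-0.05, 0.71, 0.2], 1],
    [[0, 0, -0.083], [-0.05, 0.71, 0.4], 1]
  ]
}}

```text
time: 18.7
position: [565.7, -107.9, 56.4]
orientation: [3.14, 0.001, 1.578]
contact_force: [-0.1, 0.9, -0.7]
opening: 60.5
grasp_force: 19.5
```

```bash
python3 -c "
from h import *
im=robot.capture('wrist');cv2.imwrite('pics/t2.png',im)
rel(564.8,-105.8,10,90.2)"
```

```text
t 18.75 turn [-0.0006  0.0001  0.0003] shift [0.011 0.02  0.427]
```

View pics/t2.png

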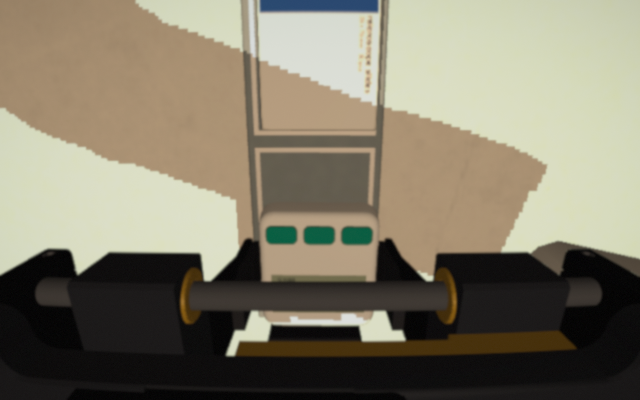

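The timer is held level above bay 4, with its keys at (318,235) and the blue carton at (318,70).

{"op": "move_arm", "data": {
  "steps": [
    [[0, 0, 0], [0.03, 0, 0.15], 1],
    [[0, 0, 0], [0.03, 0, 0.28], 1],
    [[0, 0, 0], [0.03, 0, 0.38], 1],
    [[0, 0, 0], [0.03, 0, 0.38], 1],
    [[0, 0, 0], [0.03, 0, 0.38], 1]
  ]
}}

```text
time: 19.25
position: [564.5, -103.7, 18.2]
orientation: [3.142, 0.0, 1.576]
contact_force: [0.8, 0.4, -0.1]
opening: 60.3
grasp_force: 19.5
```

```bash
python3 -c "
from h import *
print(robot.observe()['contact_force']);rel(564.8,-104.3,11,90.2)"
```

```text
[ 0.76870494  0.36949276 -0.07045661]
t 19.25 turn [0.     0.     0.0002] shift [-0.006  0.003  0.072]
```

{"op": "move_arm", "data": {
  "steps": [
    [[0, 0, 0], [0, 0, 0.05], 1],
    [[0, 0, 0], [0, 0, 0.075], 1],
    [[0, 0, 0], [0, 0, 0.075], 1],
    [[0, 0, 0], [0, 0, 0.075], -0.6],
    [[0, 0, 0], [0, 0, 0.075], -0.7]
  ]
}}

```text
time: 19.75
position: [564.7, -103.7, 10.7]
orientation: [3.141, -0.0, 1.576]
contact_force: [0.1, 0.0, -0.9]
opening: 69.3
grasp_force: 0.0
```

{"op": "move_arm", "data": {
  "steps": [
    [[0, 0, 0], [0, 0, 0], -0.8],
    [[0, 0, 0], [0, 0, 0], -0.8],
    [[0, 0, 0], [0, 0, -0.2], -0.8],
    [[0, 0, 0], [0, 0, -0.6], -0.9],
    [[0, 0, 0], [0, 0, -1], -1]
  ]
}}

```text
time: 20.25
position: [563.8, -103.7, 111.2]
orientation: [-3.14, 0.0, 1.576]
contact_force: [0.6, -0.8, 0.6]
opening: 84.0
grasp_force: 0.0
```

{"op": "move_arm", "data": {
  "steps": [
    [[0, 0, 0], [-0.25, -0.05, -0.2], -1],
    [[0, 0, 0], [-0.6, -0.1, -0.4], -1],
    [[0, 0, 0], [-1, -0.2, -0.6], -1],
    [[0, 0, 0], [-1, -0.2, -0.6], -1],
    [[0, 0, 0], [-1, -0.2, -0.6], -1]
  ]
}}

```text
time: 20.75
position: [544.8, -204.7, 170.8]
orientation: [3.141, -0.0, 1.573]
contact_force: [0.3, 1.8, 0.1]
opening: 86.7
grasp_force: 0.0
```

{"op": "move_arm", "data": {
  "steps": [
    [[0, 0, 0], [-0.35, -0.1, -0.2], -1],
    [[0, 0, 0], [-0.7, -0.15, -0.4], -1],
    [[0, 0, 0], [-1, -0.2, -0.6], -1],
    [[0, 0, 0], [-1, -0.2, -0.6], -1],
    [[0, 0, 0], [-1, -0.2, -0.6], -1]
  ]
}}

```text
time: 21.25
position: [525.8, -302.8, 229.7]
orientation: [-3.141, -0.001, 1.576]
contact_force: [0.8, 0.0, -0.6]
opening: 87.0
grasp_force: 0.0
```

{"op": "move_arm", "data": {
  "steps": [
    [[0, 0, 0], [-0.35, -0.1, 0], -1],
    [[0, 0, 0], [-0.7, -0.2, 0], -1],
    [[0, 0, 0], [-1, -0.2, 0], -1],
    [[0, 0, 0], [-1, -0.2, 0], -1],
    [[0, 0, 0], [-1, -0.2, 0], -1]
  ]
}}

```text
time: 21.75
position: [506.6, -402.1, 228.8]
orientation: [-3.14, -0.002, 1.577]
contact_force: [0.6, 0.9, -0.3]
opening: 86.9
grasp_force: 0.0
```

```bash
python3 -c "
from look import *
look('r1',[('red_carton_mid',48)])
rel(496,-413,120,91.6)"
```

```text
[ 507.  -401.5  229.2] [-1.7994e+02 -1.2000e-01  9.0440e+01] 21.8
t 21.85 turn [-0.0001 -0.0003 -0.0032] shift [-0.117 -0.111  1.095]
```

View pics/r1.png

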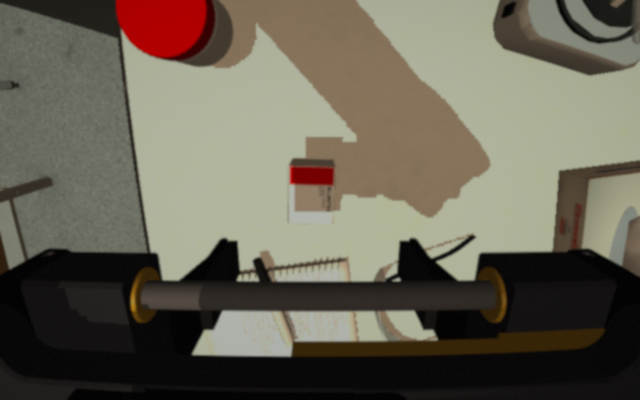

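The red carton's top face spans about columns 290–334 and rows 167–222, and its far side face shows at rows 158–167. The jar is well away at (165,25).

```bash
python3 -c "
from look import *
look('r2',[('red_carton_mid',48)])
print([(round(d['conf'],2),np.round(d['position'])) for d in robot.search_frame('wrist','red_carton_mid')])
m=robot.camera_model('wrist')
print(np.round(plane([[290.5,167],[334.5,167],[333.5,222.5],[289.5,222.5]],m,48),1))
im=cv2.imread('pics/r2.png')[150:235,270:355];cv2.imwrite('pics/r2c.png',cv2.resize(im,None,fx=7,fy=7,interpolation=cv2.INTER_CUBIC))"
```

```text
[ 507.1 -401.7  229.8] [-1.7998e+02 -9.0000e-02  9.0460e+01] 21.9
[(0.85, array([ 498., -410.,   50.]))]
[[ 478.9 -387.2   48. ]
 [ 525.6 -386.8   48. ]
 [ 525.9 -449.4   48. ]
 [ 476.8 -449.8   48. ]]
```

View pics/r2c.png

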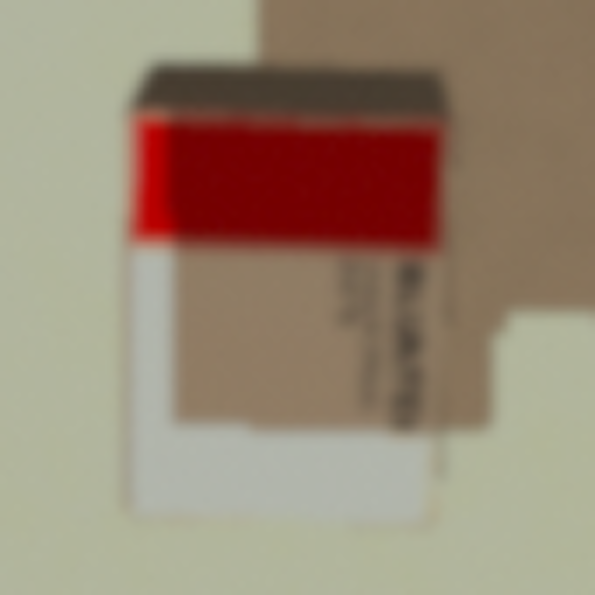

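```bash
python3 -c "
from h import *
m=robot.camera_model('wrist')
P=plane([[288.6,165.6],[332.9,167],[331.8,224.2],[287.9,223.2]],m,48)
print(np.round(P,1),P.mean(0)); e=P[0]+P[1]-P[2]-P[3];a=np.degrees(np.arctan2(e[1],e[0]));e2=P[1]+P[2]-P[0]-P[3];print(a,np.degrees(np.arctan2(e2[1],e2[0])))
rel(P.mean(0)[0],P.mean(0)[1],10,a)"
```

```text
[[ 476.9 -385.7   48. ]
 [ 523.9 -386.8   48. ]
 [ 524.  -451.5   48. ]
 [ 475.  -450.6   48. ]] [ 499.9421832  -418.65598304   48.        ]
89.18853318663444 -1.1789188792316054
t 22.0 turn [ 0.     -0.0001  0.0034] shift [-0.165 -0.069  2.203]
```

{"op": "move_arm", "data": {
  "steps": [
    [[0, 0, 0.0034], [-0.08, -0.03, 0.3], -1],
    [[0, 0, 0.0034], [-0.165, -0.07, 0.6], -1],
    [[0, 0, 0.0034], [-0.165, -0.07, 1], -1],
    [[0, 0, 0.0034], [-0.165, -0.07, 1], -1],
    [[0, 0, 0.0034], [-0.165, -0.07, 1], -1]
  ]
}}

```text
time: 22.5
position: [499.4, -419.8, 131.2]
orientation: [-3.141, -0.001, 1.555]
contact_force: [0.6, -1.1, 1.3]
opening: 87.4
grasp_force: 0.0
```

```bash
python3 -c "
from h import *
rel(499.9,-418.6,10,89)"
```

```text
t 22.5 turn [-0.0001 -0.0001  0.0003] shift [0.011 0.005 1.212]
```

{"op": "move_arm", "data": {
  "steps": [
    [[0, 0, 0], [0.01, 0, 0.3], -1],
    [[0, 0, 0], [0.01, 0, 0.6], -1],
    [[0, 0, 0], [0.01, 0, 0.8], -1],
    [[0, 0, 0], [0.01, 0, 1], -1],
    [[0, 0, 0], [0.01, 0, 1], -1]
  ],
  "grip_force": 25
}}

```text
time: 23.0
position: [499.4, -418.8, 30.5]
orientation: [-3.141, -0.001, 1.555]
contact_force: [-0.2, -0.5, -0.2]
opening: 86.9
grasp_force: 0.0
```

{"op": "move_arm", "data": {
  "steps": [
    [[0, 0, 0], [0, 0, 0.1], -1],
    [[0, 0, 0], [0, 0, 0.21], 0],
    [[0, 0, 0], [0, 0, 0.21], 1],
    [[0, 0, 0], [0, 0, 0.21], 1],
    [[0, 0, 0], [0, 0, 0.21], 1]
  ]
}}

```text
time: 23.5
position: [499.3, -419.8, 10.1]
orientation: [3.141, 0.0, 1.554]
contact_force: [1.2, 1.1, -0.2]
opening: 63.0
grasp_force: 0.0
```

{"op": "move_arm", "data": {
  "steps": [
    [[0, 0, 0], [0, 0, 0], 1],
    [[0, 0, 0], [0, 0, 0], 1],
    [[0, 0, 0], [0, 0, -0.2], 1],
    [[0, 0, 0], [0, 0, -0.6], 1],
    [[0, 0, 0], [0, 0, -1], 1]
  ]
}}

```text
time: 24.0
position: [498.4, -419.1, 110.2]
orientation: [-3.14, -0.001, 1.554]
contact_force: [0.3, -0.7, -0.2]
opening: 49.8
grasp_force: 25.0
```

```bash
python3 -c "
from h import *
rel(564.1,110.3,16,90.2)"
```

```text
t 24.0 turn [-0.0002 -0.0001 -0.0032] shift [5.304 0.57  0.945]
```

{"op": "move_arm", "data": {
  "steps": [
    [[0, 0, -0.0032], [0.25, 0.03, 0], 1],
    [[0, 0, -0.0032], [0.6, 0.06, 0], 1],
    [[0, 0, -0.0032], [1, 0.11, 0], 1],
    [[0, 0, -0.0032], [1, 0.11, 0], 1],
    [[0, 0, -0.0032], [1, 0.11, 0], 1]
  ]
}}

```text
time: 24.5
position: [512.1, -318.6, 109.7]
orientation: [3.141, -0.0, 1.577]
contact_force: [0.2, -1.2, -0.5]
opening: 49.6
grasp_force: 25.0
```

{"op": "move_arm", "data": {
  "steps": [
    [[0, 0, 0], [0.35, 0.05, 0], 1],
    [[0, 0, 0], [0.7, 0.08, 0], 1],
    [[0, 0, 0], [1, 0.11, 0], 1],
    [[0, 0, 0], [1, 0.11, 0], 1],
    [[0, 0, 0], [1, 0.11, 0], 1]
  ]
}}

```text
time: 25.0
position: [522.1, -220.6, 109.7]
orientation: [3.141, 0.001, 1.574]
contact_force: [-0.2, -1.5, -0.4]
opening: 49.7
grasp_force: 25.0
```

{"op": "move_arm", "data": {
  "steps": [
    [[0, 0, 0], [0.35, 0.05, 0], 1],
    [[0, 0, 0], [0.7, 0.08, 0], 1],
    [[0, 0, 0], [1, 0.11, 0], 1],
    [[0, 0, 0], [1, 0.11, 0], 1],
    [[0, 0, 0], [1, 0.11, 0], 1]
  ]
}}

```text
time: 25.5
position: [532.9, -121.3, 109.6]
orientation: [3.141, 0.001, 1.573]
contact_force: [-0.1, -0.2, -0.4]
opening: 49.8
grasp_force: 25.0
```

{"op": "move_arm", "data": {
  "steps": [
    [[0, 0, 0], [0.35, 0.05, 0], 1],
    [[0, 0, 0], [0.7, 0.08, 0], 1],
    [[0, 0, 0], [1, 0.11, 0], 1],
    [[0, 0, 0], [1, 0.11, 0], 1],
    [[0, 0, 0], [1, 0.11, 0], 1]
  ]
}}

```text
time: 26.0
position: [543.7, -21.5, 109.5]
orientation: [3.142, 0.001, 1.573]
contact_force: [0.3, -1.4, -0.7]
opening: 50.0
grasp_force: 25.0
```

{"op": "move_arm", "data": {
  "steps": [
    [[0, 0, 0], [0.35, 0.05, 0], 1],
    [[0, 0, 0], [0.7, 0.08, 0], 1],
    [[0, 0, 0], [1, 0.11, 0], 1],
    [[0, 0, 0], [1, 0.11, 0], 1],
    [[0, 0, 0], [1, 0.11, 0], 1]
  ]
}}

```text
time: 26.5
position: [554.6, 78.3, 109.5]
orientation: [3.142, 0.001, 1.572]
contact_force: [-0.8, -0.9, -0.9]
opening: 49.7
grasp_force: 25.0
```

```bash
python3 -c "
from h import *
rel(564.1,110.3,16,90.2)"
```

```text
t 26.5 turn [ 0.      0.0002 -0.0003] shift [0.321 0.096 0.934]
```

{"op": "move_arm", "data": {
  "steps": [
    [[0, 0, 0], [0.15, 0.05, 0.1], 1],
    [[0, 0, 0], [0.31, 0.095, 0.3], 1],
    [[0, 0, 0], [0.31, 0.095, 0.5], 1],
    [[0, 0, 0], [0.31, 0.095, 0.7], 1],
    [[0, 0, 0], [0.31, 0.095, 0.7], 1]
  ]
}}

```text
time: 27.0
position: [562.0, 109.7, 36.6]
orientation: [-3.137, 0.002, 1.572]
contact_force: [-0.8, 0.3, -1.0]
opening: 49.6
grasp_force: 25.0
```

{"op": "move_arm", "data": {
  "steps": [
    [[0, 0, 0], [0, 0, 0.1], 1],
    [[0, 0, 0], [0, 0, 0.19], 1],
    [[0, 0, 0], [0, 0, 0.19], 1],
    [[0, 0, 0], [0, 0, 0.19], 1],
    [[0, 0, 0], [0, 0, 0.19], 1]
  ]
}}

```text
time: 27.5
position: [564.0, 111.6, 21.1]
orientation: [3.141, -0.0, 1.574]
contact_force: [-0.1, 0.1, -1.3]
opening: 49.9
grasp_force: 25.0
```

```bash
python3 -c "
from h import *
print(robot.observe()['contact_force']);rel(564.1,109.6,15.3,90.2)"
```

```text
[-0.06288225  0.10202438 -1.2696039 ]
t 27.5 turn [ 0.0001 -0.0001  0.    ] shift [-0.02   0.001  0.058]
```

{"op": "move_arm", "data": {
  "steps": [
    [[0, 0, 0], [-0.02, 0, 0.03], 1],
    [[0, 0, 0], [-0.02, 0, 0.06], 1],
    [[0, 0, 0], [-0.02, 0, 0.06], 1],
    [[0, 0, 0], [-0.02, 0, 0.06], 1],
    [[0, 0, 0], [-0.02, 0, 0.06], -0.4]
  ]
}}

```text
time: 28.0
position: [563.7, 109.6, 14.6]
orientation: [3.141, -0.0, 1.574]
contact_force: [-0.3, 0.4, -0.3]
opening: 52.8
grasp_force: 0.0
```

{"op": "move_arm", "data": {
  "steps": [
    [[0, 0, 0], [0, 0, 0], -0.6],
    [[0, 0, 0], [0, 0, 0], -0.6],
    [[0, 0, 0], [0, 0, -0.2], -0.6],
    [[0, 0, 0], [0, 0, -0.6], -0.6],
    [[0, 0, 0], [0, 0, -1], -0.6]
  ]
}}

```text
time: 28.5
position: [562.9, 109.3, 115.2]
orientation: [-3.14, 0.001, 1.574]
contact_force: [0.2, 1.0, 0.4]
opening: 69.5
grasp_force: 0.0
```

{"op": "move_arm", "data": {
  "steps": [
    [[0, 0, 0], [-0.2, -0.2, -0.3], -1],
    [[0, 0, 0], [-0.4, -0.4, -0.6], -1],
    [[0, 0, 0], [-0.6, -0.7, -0.9], -1],
    [[0, 0, 0], [-0.6, -0.7, -0.9], -1],
    [[0, 0, 0], [-0.6, -0.7, -0.9], -1]
  ]
}}

```text
time: 29.0
position: [494.0, 49.5, 205.3]
orientation: [3.14, -0.002, 1.574]
contact_force: [0.2, 0.5, -0.1]
opening: 86.4
grasp_force: 0.0
```

{"op": "move_arm", "data": {
  "steps": [
    [[0, 0, 0], [-0.3, 0.2, -0.3], -1],
    [[0, 0, 0], [-0.6, 0.4, -0.6], -1],
    [[0, 0, 0], [-1, 0.7, -1], -1],
    [[0, 0, 0], [-1, 0.7, -1], -1],
    [[0, 0, 0], [-1, 0.7, -1], -1]
  ]
}}

```text
time: 29.5
position: [565.7, -51.6, 304.1]
orientation: [-3.142, 0.002, 1.573]
contact_force: [-0.8, 0.1, -0.6]
opening: 87.2
grasp_force: 0.0
```

```bash
python3 -c "
from look import *
look('f1',[('green_carton_mid',67),('red_carton_mid',53),('blue_carton_mid',39),('timer_mid',21)])
m=robot.camera_model('wrist');im=cv2.imread('pics/f1.png')
for y,z,a,b,c in((218.2,67,31,45,563.9),(110.3,53,25,33,564.1),(2.2,39,31,42.5,564.4),(-105.8,21,32,35,564.8)):
    P=[[c-a,y-b,z],[c+a,y-b,z],[c+a,y+b,z],[c-a,y+b,z]]; cv2.polylines(im,[np.round(proj(P,m)*16).astype(int)],True,(0,255,255),1,cv2.LINE_AA,4)
cv2.imwrite('pics/f1o.png',im)"
```

```text
[564.7 -50.2 303. ] [-1.7989e+02  6.0000e-02  9.0190e+01] 29.55
red_carton_mid 0.56 [564.5 107.9  70.5  50.5  90.1]
blue_carton_mid 0.75 [ 5.671e+02 -2.000e-01  8.270e+01  6.200e+01  9.020e+01]
timer_mid 0.66 [ 567.5 -107.1   69.6   62.5   90.1]
```

View pics/f1o.png

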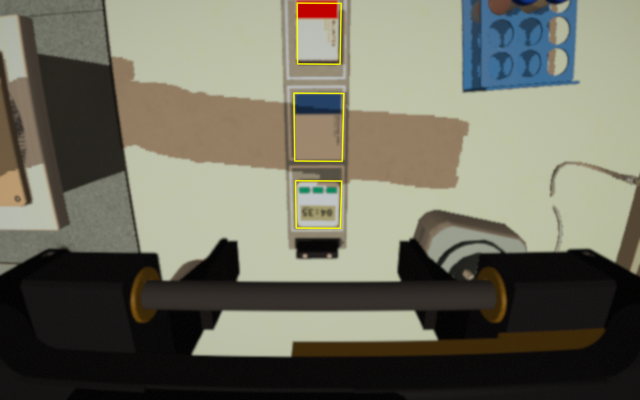

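The red, blue and timer outlines match well at (319,33), (319,127) and (318,205). I'll compare the bay lines in this same view, and green from the top camera.

```bash
python3 -c "
from h import *
m=np.load('pics/f1_m.npy',allow_pickle=True).item(); g=cv2.imread('pics/f1.png',0).astype(np.float32)
def prof(xs,ys,axis):
    X,Y=np.meshgrid(xs,ys); q=proj(np.c_[X.ravel(),Y.ravel(),0*X.ravel()+5],m).astype(np.float32).reshape(X.shape+(2,))
    p=cv2.remap(g,q[...,0],q[...,1],1).mean(axis); c=xs if axis==0 else ys
    w=(p-p.min()-0.5*(p.max()-p.min())).clip(0); return round(float((w*c).sum()/w.sum()),2)
for y0 in(70,47,-42,-65,-145):
    ys=np.arange(y0-3,y0+3); a=prof(np.arange(521.5,531,.25),ys,0);b=prof(np.arange(599,609,.25),ys,0); print(y0,a,b,(a+b)/2)
for y0 in(61,51,-47,-57,-154): print(y0,prof(np.arange(545,585),np.arange(y0-4,y0+4,.25),1))
robot.capture('top');mt=robot.camera_model('top')
for n,z in(('green_carton_mid',67),('red_carton_mid',53),('blue_carton_mid',39),('timer_mid',21),('jar_mid',100),('tape_mid',25)):
    for d in robot.cut_out('top',n)[:2]: print(n,round(d['conf'],2),rect(d['pixels'],mt,z))
"
```

```text
70 526.31 601.53 563.92
47 526.63 602.52 564.575
-42 527.34 601.16 564.25
-65 527.29 602.47 564.88
-145 527.6 603.06 565.3299999999999
61 61.88
51 50.82
-47 -44.81
-57 -57.27
-154 -154.36
green_carton_mid 0.81 [560.5 217.5  94.4  73.6  91.6]
green_carton_mid 0.64 [401.7 704.4 101.7  81.  135.8]
red_carton_mid 0.62 [560.3 110.1  62.3  55.6  91.6]
blue_carton_mid 0.91 [562.    2.7  78.   63.6  91.6]
blue_carton_mid 0.57 [600.2 460.   98.3  95.9   2.8]
jar_mid 0.71 [ 375.5 -239.7   81.4   76.8   91.6]
tape_mid 0.86 [600.9 464.4 102.9 100.5   2.8]
```

{"op": "move_arm", "data": {
  "steps": [
    [[0, 0, 0], [0.35, -0.1, 0], -1],
    [[0, 0, 0], [0.7, -0.2, 0], -1],
    [[0, 0, 0], [1, -0.2, 0], -1],
    [[0, 0, 0], [1, -0.2, 0], -1],
    [[0, 0, 0], [1, -0.2, 0], -1]
  ]
}}

```text
time: 30.6
position: [543.8, 49.8, 304.6]
orientation: [3.141, 0.0, 1.576]
contact_force: [0.0, -1.6, -0.5]
opening: 87.2
grasp_force: 0.0
```

{"op": "move_arm", "data": {
  "steps": [
    [[0, 0, 0], [0.35, 0, 0], -1],
    [[0, 0, 0], [0.7, 0, 0], -1],
    [[0, 0, 0], [1, 0, 0], -1],
    [[0, 0, 0], [1, 0, 0], -1],
    [[0, 0, 0], [1, 0, 0], -1]
  ]
}}

```text
time: 31.1
position: [543.7, 148.5, 304.4]
orientation: [3.142, 0.001, 1.574]
contact_force: [1.4, -0.6, -0.3]
opening: 87.2
grasp_force: 0.0
```

```bash
python3 -c "
from look import *
look('f2',[('green_carton_mid',67),('red_carton_mid',53),('blue_carton_mid',39)])
m=robot.camera_model('wrist');im=cv2.imread('pics/f2.png')
for y,z,a,b,c in((218.2,67,31,45,563.9),(110.3,53,25,33,564.1),(2.2,39,31,42.5,564.4),(218.2,5,39,50,563.9)):
    P=[[c-a,y-b,z],[c+a,y-b,z],[c+a,y+b,z],[c-a,y+b,z]]; cv2.polylines(im,[np.round(proj(P,m)*16).astype(int)],True,(0,255,255),1,cv2.LINE_AA,4)
cv2.imwrite('pics/f2o.png',cv2.resize(im[0:250,220:480],None,fx=2.3,fy=2.3))"
```

```text
[543.9 147.6 304.6] [1.7998e+02 4.0000e-02 9.0090e+01] 31.15
green_carton_mid 0.87 [565.9 217.   89.9  61.1  90.5]
green_carton_mid 0.16 [565.5  31.5  69.5  56.2  90.1]
red_carton_mid 0.7 [566.5 115.7  75.7  53.1  90.2]
blue_carton_mid 0.84 [567.6  17.8  74.4  61.3  90.1]
```

View pics/f2o.png

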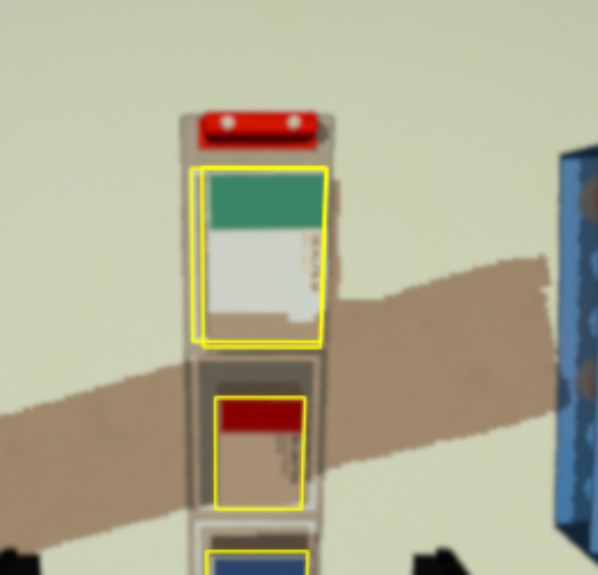

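All four stand square in their bays, within about 3 mm of centre. Green is next to the red stop, then red, blue and timer, and the arm is clear of everything.

```bash
python3 -c "
from station import robot
print(robot.close_job())"
```

```text
the job is handed in; nothing more can be done
None
```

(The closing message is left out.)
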